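Check-weighing packs by hand before despatch

TASK

Some of the three closed packs on the packing table were filled short: a full pack weighs about 400 g, a short one about 150 g, and they look the same. Feel the weight of each one, then stand every full pack in the slotted-sided despatch crate and every short pack in the shallow plain metal tray, upright on the floor of each. Set the packs down gently rather than dropping or tipping them, and leave the bowl and the tape roll where they are.

Things in the scene. Friction and masses are not known exactly. Their poses are not given: they have to be found in the camera images.
- pack_a: one of three closed packs that look the same: upright stiff plastic box, white, grey lid, 72 mm along its x, 60 mm along its y, 80 mm tall; grip it across the 60 mm (its y). Origin at the centre of the underside, z up. Full (350 to 450 g) or short (135 to 165 g): only the weight shows which, and some are short. The contents may shift a few mm inside
- pack_b: one of three closed packs that look the same: upright stiff plastic box, white, grey lid, 72 mm along its x, 60 mm along its y, 80 mm tall; grip it across the 60 mm (its y). Origin at the centre of the underside, z up. Full (350 to 450 g) or short (135 to 165 g): only the weight shows which, and some are short. The contents may shift a few mm inside
- pack_c: one of three closed packs that look the same: upright stiff plastic box, white, grey lid, 72 mm along its x, 60 mm along its y, 80 mm tall; grip it across the 60 mm (its y). Origin at the centre of the underside, z up. Full (350 to 450 g) or short (135 to 165 g): only the weight shows which, and some are short. The contents may shift a few mm inside
- crate: the despatch crate: green plastic, 50 mm deep, with rows of dark slots in its sides. Outside 300 mm along its x, 180 along its y; walls and floor 6 mm thick; fixed. Origin: centre of the underside, z up; packs stand on its floor, 6 mm above the origin; three fit in a row along x, 90 mm apart. Left or right of the packs
- tray: the tray for short packs: plain bare metal, 25 mm deep, solid low sides and a flat lip at each end. Outside 300 mm along its x, 180 along its y; walls and floor 6 mm thick; fixed. Origin: centre of the underside, z up; packs stand on its floor, 6 mm above the origin; three fit in a row along x, 90 mm apart. Left or right of the packs
- bowl: bystander: metal bowl, 100 mm across, 45 mm tall, loose; origin at the centre of its underside
- tape: bystander: cardboard-coloured tape roll lying flat, 92 mm across, 48 mm tall, loose; origin at the centre of its underside

How it is judged:
By the outcome, as a careful person would: the job done as asked, in the order asked, and still so for the second after the job is handed in, with the robot touching nothing.
It also fails if it takes over 67 s, if anything falls off the work surface, if the arm or the gripper's body presses on something with over 40 N, if the wrist force passes 120 N, or if a joint passes its speed limit or range.

ROBOT

A 6-joint arm with a two-finger parallel gripper is mounted at the origin on the work surface. World frame = base frame: x ahead of the robot, y to its left, z up, the work surface at z = 0. Lengths are in m, angles in rad, forces in N, time in s.
With the tool pointing down it reaches from about 0.275 to 0.75 m from the base axis. Payload 10.2 kg.
Tool frame: the origin (TCP) lies at the centre of the arm's flange, where the gripper is bolted on; the fingertips stand env.tip_extent ahead of it and the grasp point (between the pads) lies 155 mm ahead of it (env.tip_extent is the distance from the TCP to the fingertips, in m); z points along the fingers, y is the line along which they close (so a half turn about z gives the same grasp; the last joint's range is limited). The gripper opens to 85 mm and grips with 20 to 120 N. Pads are 22 mm wide; open, the fingers measure 114 mm over their backs; the gripper's body (76 mm by 85 mm) begins 54 mm behind the grasp point. The pads swing forward as they close: fully open they stand 13 mm farther back than shut.
Start: joints at [-0.223, 0.313, 1.498, -0, 1.331, -0.223], TCP at [0.525, -0, 0.405] pointing down, gripper open.
Joint ranges: [-2.94, 2.94], [-0.97, 2.17], [0.19, 2.56], [-1.23, 4.37], [0.02, 3.11], [-2.88, 2.88]. Speed limits (rad/s): [2.39, 2.39, 3.01, 3.14, 3.14, 3.14].

INTERFACE

Orientations are given as a unit quaternion [x, y, z, w].
In Python, from bench import env, vision, job, finder, monitor gives the robot as it stands. Calls block until the motion is done:
- env.reach(position, orientation): joint-space move of the TCP to a pose.
- env.movel(position, velocity=0.15, frame=None, guard=None): straight line of the TCP; frame=None keeps the orientation; velocity is the mean speed in m/s. With guard (N) it stops when the force on the tool has changed by that much, and returns True; else False.
- env.set_joints(angles): joint-space move.
- env.release() and env.close_gripper(effort=None): open the fingers fully, or close them until they stop; effort is the grip in N (None keeps the last).
- env.hold(seconds).
- env.ik(position, orientation): joint angles nearest the present ones, or None.
- vision.grab_frame(name): name is "scene" or "side" or "wrist"; returns a dict with "frame" (480x640x3 uint8, red, green, blue), "range_z" (480x640 float32, m along the optical axis (not along the pixel's ray), 0 where there is no reading), "mtx" (3x3 intrinsics, pixels), "view" (4x4, takes a point from world to camera coordinates). Camera axes: x right, y down, z forward; pixel columns grow to the right and rows downward; lengths in m; the calibration is good to about 2 mm. A picture is of the moment at which its call begins.
A pose or a line that the arm cannot do raises env.MotionError and nothing moves.
- job.hand_in(): hands the job in; it is judged then, once.
Trained networks look in the newest picture that a camera, given by its name, has taken for a name from the list of things; names that differ only in an ending like _2 or _b are one class to them, and where a whole thing is asked for, a point or a joint stands for the part that bears it (a point fixed in the world has none). Each returns a list of dicts, best first, with "p" (0 to 1); they miss things now and then, are a little off and sometimes report something else, mostly with a low value. They report only what shows in the picture. A call takes as long as a camera call.
- finder.masks_of(camera, query): "pixels" (480x640 bool, what is visible of it) and "location" ([row, column] in pixels, amid what is visible of it).
- finder.mark_of(camera, query): "location" ([row, column] in pixels: a listed point, or the origin of a listed thing).
Readings, each from a call of its own:
- monitor.get_clock(): time.
- monitor.get_joints(): joint angles.
- monitor.get_qvel(): joint speeds.
- monitor.get_joint_efforts(): joint torques, N m.
- monitor.get_position(): TCP position.
- monitor.get_ee_rot(): TCP orientation.
- monitor.get_contact_force(): force on the tool from outside, world axes, zero at the start.
- monitor.get_ft_torque(): the same for the moment, N m.
- monitor.get_finger_gap(): opening from 0.0 (shut) to 1.0 (fully open).
- monitor.get_gripper_force(): force on a finger pad.
Only numpy, scipy, OpenCV 4.12 (cv2) and the standard library are available. Lean on these libraries where they do the work, as an engineer would, in place of code of your own. Each camera call takes 0.05 s, during which the arm holds its last target. There are 200 camera calls.

## Working session

There is one attempt and no reset: what is moved stays moved. The work goes in short steps, each a Python script; the robot and the scene stay as the last script left them, time stands still between calls to the robot, and variables do not carry over. Pictures are saved under pics/ and viewed, at most 10 in all, crops included, and the job is handed in when it is done.

```bash
ls; mkdir -p pics
python3 - <<'E'
from bench import env,vision,job,finder,monitor
import cv2,numpy as np
print(env.tip_extent,monitor.get_clock(),monitor.get_ee_rot())
ims=[]
for c in ("scene","side"):
    f=vision.grab_frame(c); ims.append(f["frame"])
    np.savez(f"pics/{c}.npz",**f)
    V=np.linalg.inv(f["view"]);print(c,V[:3,3],V[:3,2])
    for q in("pack_a","crate","tray","bowl","tape"):
        for m in finder.masks_of(c,q):
            print(c,q,round(m["p"],2),np.round(m["location"]),m["pixels"].sum())
            if m["p"]>.3:
                v,u=np.where(m["pixels"]&(f["range_z"]>0)); z=f["range_z"][v,u]
                P=np.linalg.inv(f["mtx"])@np.array([u*z,v*z,z]); W=(V@np.vstack([P,np.ones(len(z))]))[:3]
                top=np.percentile(W[2],95); s=W[2]>top-.008
                r=cv2.minAreaRect((W[:2,s].T*1000).astype(np.float32)); print("   top",round(top,3),np.round(np.array(r[0])),np.round(r[1]),round(r[2],1))
                cv2.imwrite
    cv2.imwrite(f"pics/{c}0.png",f["frame"][:,:,::-1])
E
```

```text
bench.py
pics
0.1734 0.0 [ 7.07119796e-01  7.07093459e-01 -3.42671331e-04 -5.63431374e-04]
scene [ 0.92355302 -0.29055823  0.80662208] [-0.38587391  0.31098755 -0.86855516]
scene pack_a 0.95 [213. 257.] 1791
   top 0.082 [458. -84.] [60. 75.] 87.8
scene pack_a 0.81 [172. 310.] 1342
   top 0.082 [438.  81.] [74. 57.] 0.9
scene crate 0.8 [140. 408.] 10077
   top 0.051 [492. 205.] [312. 410.] 6.6
scene tray 0.63 [294. 180.] 15623
   top 0.026 [ 487. -294.] [336. 197.] 5.1
scene bowl 0.61 [255. 433.] 1917
   top 0.046 [742. 131.] [97. 99.] 0.6
scene tape 0.77 [324. 329.] 1313
   top 0.05 [ 746. -127.] [91. 89.] 9.1
scene tape 0.49 [213. 258.] 1748
   top 0.082 [458. -84.] [60. 75.] 87.8
side [ 0.35692957 -0.75422946  0.72588187] [ 0.21833525  0.71176815 -0.66761951]
side pack_a 0.78 [213. 239.] 1811
   top 0.081 [435.  80.] [72. 62.] 0.6
side pack_a 0.63 [229. 316.] 1830
   top 0.081 [577.  -2.] [63. 72.] 78.1
side pack_a 0.56 [270. 266.] 2140
   top 0.081 [454. -86.] [63. 72.] 89.9
side crate 0.94 [158. 237.] 7795
   top 0.05 [489. 199.] [311. 422.] 6.1
side tray 0.69 [376. 305.] 22807
   top 0.025 [ 485. -295.] [332. 201.] 4.8
side bowl 0.88 [181. 371.] 1190
   top 0.044 [739. 130.] [101.  97.] 55.7
side tape 0.59 [255. 421.] 1865
   top 0.048 [ 743. -129.] [91. 91.] 81.5
```

View pics/scene0.png

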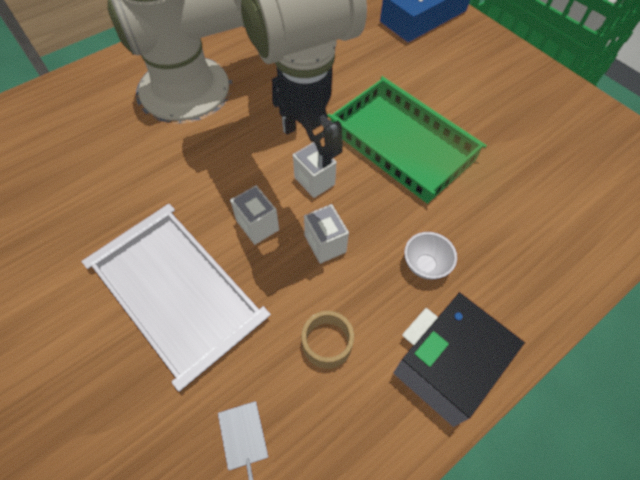

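View pics/side0.png

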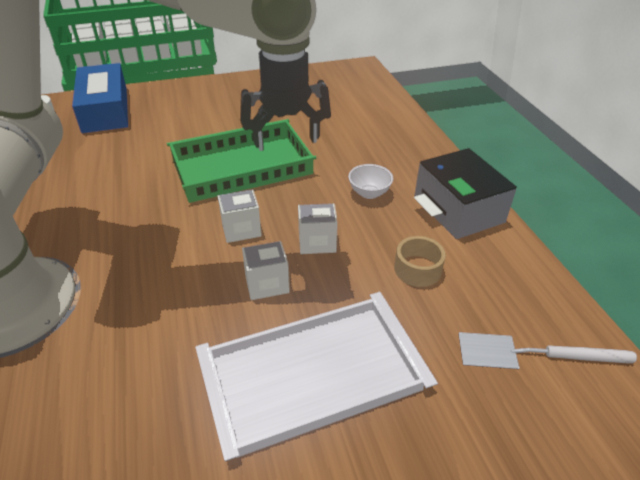

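Run:
```python
import cv2,numpy as np
for c in ("scene","side"):
    f=np.load(f"pics/{c}.npz"); z=f["range_z"]; v,u=np.where(z>0); zz=z[v,u]
    W=(np.linalg.inv(f["view"])@np.vstack([np.linalg.inv(f["mtx"])@np.array([u*zz,v*zz,zz]),np.ones(len(zz))]))[:3]
    def rect(s,n): 
        s=s.copy();print(c,n,s.sum(),[np.round(a,1) for a in cv2.minAreaRect((W[:2,s].T*1000).astype(np.float32))])
    x,y,h=W
    rx=(x>.25)&(x<.72)
    for n,lo,yy in(("crate rim",.047,y>.12),("tray rim",.022,y<-.17)):
        rect(rx&yy&(h>lo)&(h<lo+.006),n)
    for n,yy in(("crate floor",y>.12),("tray floor",y<-.17)): rect(rx&yy&(h>.0045)&(h<.008),n)
    for n,X,Y in(("B",.577,0),("A",.456,-.085),("C",.437,.08)):
        rect((h>.077)&(h<.085)&(np.hypot(x-X,y-Y)<.06),n)
```

```text
scene crate rim 1609 [array([439.3, 619. ]), array([ 361.7, 1055.9]), np.float64(10.8)]
scene tray rim 3316 [array([ 487. , -293.4]), array([334.7, 200. ]), np.float64(4.9)]
scene crate floor 4080 [array([476.4, 676.2]), array([ 464.8, 1099. ]), np.float64(1.1)]
scene tray floor 9533 [array([ 467.9, -392.5]), array([474.7, 406. ]), np.float64(79.5)]
scene B 922 [array([580.6,   1. ]), array([60.3, 72.9]), np.float64(77.9)]
scene A 875 [array([457.9, -84.5]), array([60.5, 73.1]), np.float64(88.2)]
scene C 482 [array([438.8,  82.2]), array([72.7, 59.6]), np.float64(0.8)]
side crate rim 1182 [array([403.4, 772.7]), array([ 341. , 1345.1]), np.float64(10.3)]
side tray rim 4576 [array([ 485.6, -295.1]), array([332.9, 201.5]), np.float64(4.8)]
side crate floor 2122 [array([458.8, 762.8]), array([ 364.8, 1105.3]), np.float64(6.4)]
side tray floor 11844 [array([ 509.5, -360. ]), array([328. , 305.9]), np.float64(4.5)]
side B 626 [array([576.3,  -2.1]), array([59.9, 72.2]), np.float64(79.2)]
side A 835 [array([454.5, -87.5]), array([72.5, 60.6]), np.float64(0.2)]
side C 599 [array([435.2,  79.6]), array([71. , 61.5]), np.float64(1.0)]
```

The scene picture shows three packs, at about (257,213), (310,172) and (326,233), with the green crate on the robot's left and the metal tray on its right. The side picture agrees. Next I get the crate's pose, then weigh the first pack.

```bash
cat > h.py <<'E'
from bench import env,vision,job,finder,monitor
import numpy as np
PK={"A":(.456,-.086,-1),"B":(.5785,-.0005,-11.5),"C":(.437,.081,.9)}
G=.155
def quat(deg):
    a=np.radians(deg)/2; return [np.cos(a),np.sin(a),0,0]
def fz(n=4):
    r=[]
    for _ in range(n): env.hold(.05); r.append(monitor.get_contact_force()[2])
    return np.mean(r)
def grasp(x,y,deg,h=.05,over=.135):
    env.reach([x,y,over+G],quat(deg)); 
    env.movel([x,y,h+G],velocity=.2)
    f0=fz(); env.close_gripper(40); return f0
def log(*a): print(round(monitor.get_clock(),2),*a)
E
python3 - <<'E'
import cv2,numpy as np
for c in ("scene","side"):
    f=np.load(f"pics/{c}.npz"); z=f["range_z"]; v,u=np.where(z>0); zz=z[v,u]
    x,y,h=W=(np.linalg.inv(f["view"])@np.vstack([np.linalg.inv(f["mtx"])@np.array([u*zz,v*zz,zz]),np.ones(len(zz))]))[:3]
    s=(x>.25)&(x<.72)&(y>.12)&(y<.42)&(h>.045)&(h<.055)
    print(c,[np.round(a,1) for a in cv2.minAreaRect((W[:2,s].T*1000).astype(np.float32))], W[:2,s].min(1),W[:2,s].max(1))
E
python3 - <<'E'
from h import *
x,y,d=PK["C"]
for s in (0,180):
    print(s,env.ik([x,y,.29],quat(d+s)))
f0=grasp(x,y,d); log("gap",monitor.get_finger_gap(),"f0",f0,"pos",monitor.get_position())
env.movel([x,y,.07+G],velocity=.1); env.hold(.2); log("lift",fz()-f0,"gap",monitor.get_finger_gap())
E
```

```text
scene [array([518.1, 258.5]), array([379.6, 308.3]), np.float64(6.2)] [0.31314317 0.1228569 ] [0.71828989 0.41951641]
side [array([514.1, 257.6]), array([374. , 310.1]), np.float64(6.0)] [0.31239942 0.12034811] [0.71165651 0.41968331]
0 [-8.14831615e-02  2.74505750e-01  1.88081707e+00 -4.44089210e-16
  9.86269837e-01  1.47360520e+00]
180 [-8.14831615e-02  2.74505750e-01  1.88081707e+00 -4.44089210e-16
  9.86269837e-01 -1.66798745e+00]
3.23 gap 0.6957825846905223 f0 0.10632172898650058 pos [0.43718201 0.08103759 0.20560107]
3.98 lift -2.1505929705811275 gap 0.7000348799307078
```

Run:
```python
from h import *
for i in range(3): env.hold(.15); log(np.round(monitor.get_contact_force(),2),np.round(monitor.get_ft_torque(),2),monitor.get_position()[2])
p=monitor.get_position(); env.movel([p[0],p[1],.1+G],velocity=.1); env.hold(.3)
for i in range(3): env.hold(.1); log(np.round(monitor.get_contact_force(),2),np.round(monitor.get_ft_torque(),2),monitor.get_position()[2],monitor.get_joint_efforts())
s=vision.grab_frame("side")
import cv2
cv2.imwrite("pics/lift.png",s["frame"][120:320,180:380,::-1].repeat(2,0).repeat(2,1))
f=s; z=f["range_z"]; v,u=np.where(z>0); zz=z[v,u]
W=(np.linalg.inv(f["view"])@np.vstack([np.linalg.inv(f["mtx"])@np.array([u*zz,v*zz,zz]),np.ones(len(zz))]))[:3]
for x0 in (.25,):
    s=(W[0]>.25)&(W[0]<.72)&(W[1]>.13)&(W[1]<.40)&(W[2]>.047)&(W[2]<.053)
    np.save("pics/rim.npy",W[:,s])
```

```text
4.13 [-0.07  0.49 -0.93] [0.   0.04 0.03] 0.22493228629092957
4.28 [ 0.26 -0.04 -0.73] [-0.05 -0.03 -0.01] 0.2249910520637887
4.43 [-0.49 -0.62 -1.27] [-0.01 -0.01  0.04] 0.22501145109037707
5.28 [-0.25 -0.53 -1.88] [ 0.03  0.02 -0.04] 0.2547607626192877 [-1.56186779e-03 -3.64439321e+01 -2.00737560e+01  7.77116747e-05
 -6.28887919e-04 -5.69400655e-06]
5.38 [-0.04 -0.26 -0.98] [-0.02  0.04 -0.07] 0.2548884642602567 [-3.11549862e-03 -3.64387143e+01 -2.00904286e+01  8.78901210e-05
 -9.89061955e-04 -4.64053329e-06]
5.48 [ 0.14 -0.61 -1.31] [-0.03  0.02  0.02] 0.25497145733313453 [-3.01174136e-03 -3.64501333e+01 -2.01026720e+01  1.59183692e-04
 -1.11630143e-03  1.22001174e-05]
```

View pics/lift.png

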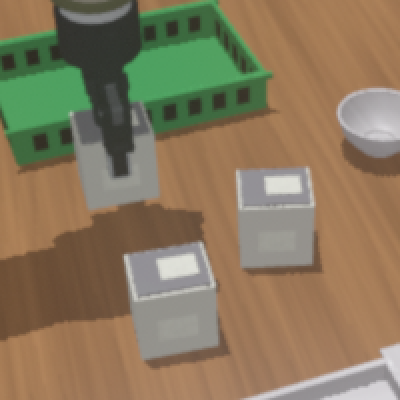

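```bash
python3 - <<'E'
import cv2,numpy as np
for c in ("scene","side"):
    f=np.load(f"pics/{c}.npz"); z=f["range_z"]; v,u=np.where(z>0); zz=z[v,u]
    x,y,h=W=(np.linalg.inv(f["view"])@np.vstack([np.linalg.inv(f["mtx"])@np.array([u*zz,v*zz,zz]),np.ones(len(zz))]))[:3]
    rgb=f["frame"][v,u].astype(int); g=(rgb[:,1]>rgb[:,0]+25)&(rgb[:,1]>rgb[:,2]+15)
    s=g&(x>.25)&(x<.75)&(y>.12)&(y<.5)&(h>.045)&(h<.055)
    print(c,[np.round(a,1) for a in cv2.minAreaRect((W[:2,s].T*1000).astype(np.float32))])
    m=np.zeros((500,500),np.uint8); m[((W[0,s]-.25)*1000).astype(int).clip(0,499),((W[1,s]-.1)*1000).astype(int).clip(0,499)]=255
    cv2.imwrite(f"pics/rim_{c}.png",m)
E
python3 -c "
import cv2,numpy as np
cv2.imwrite('pics/rim.png',cv2.resize(np.hstack([cv2.imread('pics/rim_scene.png'),cv2.imread('pics/rim_side.png')]),(800,400),interpolation=cv2.INTER_AREA))"
```

```text
scene [array([479.9, 311.3]), array([312.7, 194. ]), np.float64(6.1)]
side [array([477.9, 310.2]), array([309. , 198.5]), np.float64(6.2)]
```

View pics/rim.png

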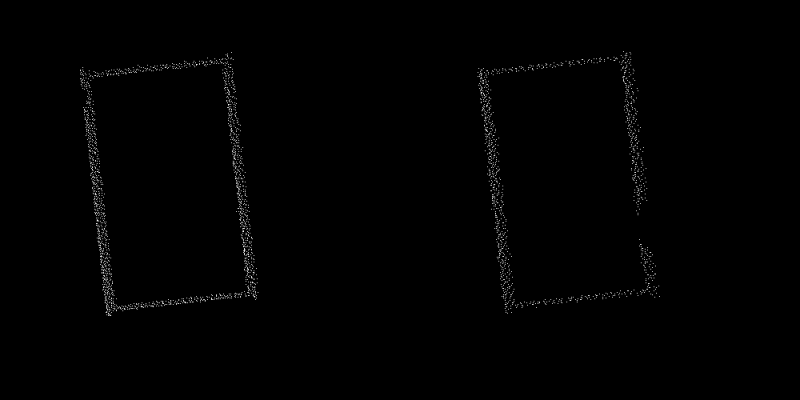

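The lifted pack hangs level at about (115,150) in the crop, and the rim plot gives a clean crate outline (centre 0.479, 0.311, yaw 6.1°). The force noise is about 0.4 N, so I need longer averages. C comes out at about 1.3 N, which makes it short. I'll put it back, weigh A and B the same way, then sort.

```bash
cat >> h.py <<'E'
def down(x,y,z,guard=2.5):
    """lower from z+12 mm gently to contact, then release and rise"""
    env.movel([x,y,z+.010+G],velocity=.15); env.hold(.15)
    hit=env.movel([x,y,z-.002+G],velocity=.03,guard=guard)
    zz=monitor.get_position()[2]-G; env.release(); log("set down",hit,round(zz,4))
    env.movel([x,y,.135+G],velocity=.25)
E
python3 - <<'E'
from h import *
f=fz(15); log("C",f)
x,y,d=PK["C"]; down(x,y,.05)
log("baseline",fz(15))
for k in "AB":
    x,y,d=PK[k]; f0=grasp(x,y,d); g=monitor.get_finger_gap()
    env.movel([x,y,.08+G],velocity=.1); env.hold(.2); log(k,fz(15),"gap",g,monitor.get_finger_gap())
    if k=="A": down(x,y,.05)
E
```

```text
6.28 C -1.3521805568940486
7.6 set down True 0.0505
8.84 baseline -0.20819334371111833
12.08 A -3.958695199538872 gap 0.6993818496058297 0.6998371584900889
13.27 set down True 0.0505
16.94 B -1.4647956119640768 gap 0.696981488351911 0.6953038264997857
```

```bash
cat >> h.py <<'E'
BOX={"tray":(.4863,-.2943,4.85),"crate":(.479,.3107,6.15)}
def place(box,dx):
    x,y,d=BOX[box]; a=np.radians(d); x+=dx*np.cos(a); y+=dx*np.sin(a)
    p=monitor.get_position(); env.movel([p[0],p[1],.17+G],velocity=.2)
    env.reach([x,y,.17+G],quat(d)); log("at",box,monitor.get_finger_gap()); env.hold(.2)
    down(x,y,.0565)
E
python3 - <<'E'
from h import *
place("tray",.07)
for k,b,dx in (("C","tray",-.07),("A","crate",0)):
    grasp(*PK[k],over=.145); place(b,dx)
env.reach([.45,.0,.30+G],quat(0))
import cv2
for c in ("scene","side"):
    f=vision.grab_frame(c); cv2.imwrite(f"pics/{c}1.png",f["frame"][:,:,::-1])
    V=np.linalg.inv(f["view"])
    for q in("pack_a","bowl","tape"):
        for m in finder.masks_of(c,q):
            if m["p"]<.4: continue
            v,u=np.where(m["pixels"]&(f["range_z"]>0)); z=f["range_z"][v,u]
            W=(V@np.vstack([np.linalg.inv(f["mtx"])@np.array([u*z,v*z,z]),np.ones(len(z))]))[:3]
            top=np.percentile(W[2],95); s=W[2]>top-.008
            print(c,q,round(top,3),[np.round(a) for a in cv2.minAreaRect((W[:2,s].T*1000).astype(np.float32))])
log("end")
E
```

```text
18.66 at tray 0.696390227971694
20.61 set down True 0.0565
25.88 at tray 0.6955399001709661
27.82 set down True 0.0564
32.58 at crate 0.6994695624823755
34.52 set down True 0.0565
scene pack_a 0.088 [array([479., 310.]), array([73., 63.]), np.float64(6.0)]
scene pack_a 0.088 [array([ 557., -288.]), array([74., 60.]), np.float64(5.0)]
scene pack_a 0.088 [array([ 418., -300.]), array([75., 60.]), np.float64(5.0)]
scene bowl 0.045 [array([742., 131.]), array([99., 98.]), np.float64(54.0)]
scene tape 0.05 [array([ 747., -126.]), array([89., 91.]), np.float64(37.0)]
side pack_a 0.086 [array([477., 307.]), array([74., 63.]), np.float64(5.0)]
side pack_a 0.087 [array([ 554., -290.]), array([73., 62.]), np.float64(5.0)]
side pack_a 0.087 [array([ 415., -302.]), array([72., 63.]), np.float64(5.0)]
side bowl 0.044 [array([739., 130.]), array([100.,  97.]), np.float64(84.0)]
side tape 0.048 [array([ 743., -129.]), array([91., 92.]), np.float64(79.0)]
36.72 end
```

View pics/scene1.png

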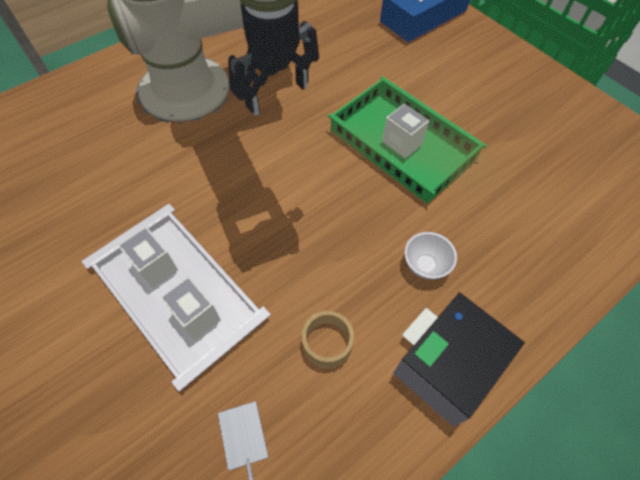

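The picture shows one pack upright in the crate at (405,130) and two upright in the tray at (148,260) and (190,312). The bowl and tape roll haven't moved, and the arm is clear.

```bash
python3 -c "
from bench import job; print(job.hand_in())"
```

```text
the job is handed in; nothing more can be done
None
```

I weighed all three packs and handed the job in at about 37 s: the full one (A, about 0.4 kg) stands upright in the crate, the two short ones (B and C, about 0.13–0.15 kg) stand upright in the tray, and the bowl and tape roll are where they were.

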